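Open the order-card box at the middle tab

ROBOT

A 6-joint arm with a two-finger parallel gripper is mounted at the origin on a cart in front of the work surface, level with it; the furniture and walls round the work are solid. World frame = base frame: x ahead of the robot, y to its left, z up, the work surface at z = 0. Lengths are in mm, angles in degrees, forces in N, time in s.
With the tool pointing down it reaches from about 250 to 725 mm from the base axis. Payload 4 kg.
Tool frame: the origin (TCP) lies between the finger pads; the fingertips stand 11 mm ahead of it and the grasp point (between the pads) lies 8 mm behind it; z points along the fingers, y is the line along which they close (so a half turn about z gives the same grasp; the last joint's range is limited). The gripper opens to 85 mm and grips with 20 to 120 N. Pads are 22 mm wide; open, the fingers measure 114 mm over their backs; the gripper's body (76 mm by 85 mm) begins 54 mm behind the grasp point. The pads swing forward as they close: fully open they stand 13 mm farther back than shut.
Start: joints at [-73.625, 13.785, 0.286, 76.501, 0, 90], TCP at [140.961, -479.718, 242.306] pointing down, gripper open.
Joint ranges: [-155.79, 155.79], [-60.16, 107.12], [-62.33, 73.08], [-114, 123.19], [-81.49, 82.49], [-180, 180]. Speed limits (degrees/s): [159.86, 159.86, 180, 180, 180, 180].

INTERFACE

Orientations are given as a 3x3 rotation matrix whose columns are the frame's x, y, z axes.
In Python, from rig import bot gives the robot as it stands.
- The arm moves only by the tool play_rows, never from a script. Its argument "series" is a list of rows, each an object of numbers: "rx", "ry", "rz": the turn, a rotation vector about the tool's x, y, z scaled (see below); "dx", "dy", "dz": the shift along the tool's x, y, z scaled (see below); "hand": the gripper's target within -1 to 1 (shut at 1, half-way at 0, fully open at -1). A call has 1 to 10 rows; each row shifts and turns the commanded pose from where the row before left it, along the tool's axes as they then stand; what a row does not reach is not made up. The controller multiplies each number of a shift by 0.02 m and each number of a turn by 0.12 rad. A row lasts 1/12 s, in which the tool goes at most 41.7 mm and 7.16 degrees, less where a joint would pass 70% of its speed; a pose out of reach is approached as far as the arm can. A call with a number of a shift or a turn outside -1 to 1 is refused whole. A call with a gripper value outside its range is refused whole. The fingers move at their own pace and stop on an object; "squeeze" is the grip in N (left out, the last holds). Time passes only in rows, so rows that do not move let the fingers close. It gives the time, the measured TCP pose, the force, the opening and the grip force at its end, in the units of the state.
- bot.state(): the state, without advancing time (a new reading comes with each control period).
- bot.read_camera(name): name is "side" or "top" or "wrist"; returns a dict with "frame" (480x640x3 uint8, red, green, blue), "depth" (480x640 float32, mm along the optical axis (not along the pixel's ray), 0 where there is no reading), "fx", "fy", "cx", "cy" (pixels), "rvec" (rotation vector, rad) and "tvec" (3), from world to camera coordinates, as OpenCV has them; the wrist camera has in their place "hand_eye" (4x4, takes a point from camera to tool coordinates, whose origin is the TCP and whose axes are the flange's). Camera axes: x right, y down, z forward; pixel columns grow to the right and rows downward; lengths in mm; the calibration is good to about 2 mm. A picture is of the moment at which its call begins: read the wrist's pose just before it.
- bot.job_done(): hands the job in; it is judged then, once.
The state is a dict: "clock": time; "q": joint angles; "dq": joint speeds; "joint_efforts": joint torques, N m; "tool_pos": TCP position; "eef_rot": TCP orientation; "contact_force": force on the tool from outside, world axes, zero at the start; "ft_torque": the same for the moment, N m; "opening": opening from 0.0 (shut) to 1.0 (fully open); "finger_force": force on a finger pad.
Only numpy, scipy, OpenCV 4.12 (cv2) and the standard library are available. Lean on these libraries where they do the work, as an engineer would, in place of code of your own. Each camera call takes 0.05 s, during which the arm holds its last target. There are 200 camera calls.

TASK

Open the wooden card box of standing orders at its middle tab, with the fingertips only and without picking anything up. Flip the lid up by the brass lip and right over until it leans back and stays open by itself with the hand off it; then tip the section of cards with the left tab forward by its tab until it drops against the cards in front and stays there. Leave the middle and right sections leaning back, do not drag or tip the box, and do not disturb the things standing round it.

Things in the scene. Friction and masses are not known exactly. Their poses are not given: they have to be found in the camera images.
- order_box: Loose wooden index-card box, about 1.4 kg with lid and cards; 115 mm deep (x), 120 wide (y), 92 high with the lid shut, plinth 3 mm wider all round. Origin: centre of the underside; x points from the front (brass lip, label frame) to the back (hinges), y to the left seen from the front, z up. Body walls and floor 5 mm, rim 56 mm up.
- box_lid (a joint): Lid angle, rad: 0 shut, grows as the front edge rises. Hinge line along the box's y at the body's back upper edge. Lid about 160 g, 36 mm high, 5 mm walls, hollow. Balance point about 1.2 rad: below it the lid falls shut, beyond it falls open to the hinges' stop at 1.62 and stays.
- lid_hinge (a point): Middle of the lid's hinge line, at the body's back upper edge, 57.5 mm behind the box's centre and 56.5 mm above the underside.
- lid_lip (a point): Underside of the brass lip, middle of its overhang: 127.5 mm from the hinge line, in the plane of the lid's lower edge. The lip is a flat plate 50 mm wide, 3.5 mm thick (6 mm at its rolled front edge), standing out 26 mm in front of the box; below it the front of the box is free down to the table.
- cards_left (a joint): Tilt of the card section with the left tab, the front one of three, rad: 0 leaning back (0.21 behind upright), 0.59 leaning forward on the bundle in front. It turns about the box's y, 5 mm above the underside, at the centre of the box; balance point about 0.2. 80 g, 14 mm thick, 104 wide, 60 tall without its tab.
- cards_middle (a joint): The same for the section with the middle tab; hinged 16.5 mm farther back. Stays at 0.
- cards_right (a joint): The same for the section with the right tab, the last; hinged 33 mm behind the left one. Stays at 0.
- tab_left (a point): Middle of the upper edge of the left tab, a tongue 32 mm wide, 3 thick, 18 tall above the cards, at the front of its section, 35 mm left of the box's middle; the edge starts 11 mm behind the box's centre, 82 mm above its underside. Behind it, above the cards (tops 66 mm up), all is free to the back wall once the lid is open.
- tab_middle (a point): The same point of the middle tab, in the middle of the box's width, 16.5 mm behind the left tab.
- tab_right (a point): The same point of the right tab, 35 mm right of the box's middle, 33 mm behind the left tab.
- pen_grey: Bystander: dark grey chalk pen, 136x18x18 mm, lying close along the box's right side; origin under its centre, y along it.
- pen_white: Bystander: white chalk pen, 136x18x18 mm, lying at the right, nearer the robot; origin under its centre, y along it.
- counter_bell: Bystander: brass counter bell on a black foot, 85 mm across, 55 mm high, at the near right; origin under its centre.
- ramekin0: Bystander: white taster dish, 77 mm across, 42 mm high, to the right of the box; origin under its centre.
- ware_mill5: Bystander: glass salt mill with a grey cap, 44 mm across, 90 mm high, standing to the left of the box; origin under its centre.

How it is judged (in metres and radians):
On the way, in this order (a step that is already met when the one before it is completed fails the run):
1. the lid is flipped right over and stays open by itself, with the robot off it (value of joint box_lid above 1.5 rad and contact force between each of the arm, the fingers and order_box below 0.05 N and value of joint cards_left below 0.15 rad), for 0.3 s.
2. the section with the left tab is tipped forward, the lid still open (value of joint cards_left above 0.5 rad and value of joint box_lid above 1.5 rad), for 0.2 s.
At the end, for the whole second after the job is handed in: The lid leans back open by itself (joint box_lid above 1.5 rad), the left-tab section leans forward (above 0.5 rad), the middle and right sections still lean back (below 0.08 rad), and the box stands at rest within 30 mm of where it was (all of step 2 and value of joint each of cards_middle, cards_right below 0.08 rad and distance of order_box from where it was at the start of the episode below 0.03 m and linear speed of order_box below 0.02 m/s); the robot touches nothing.
It fails at once if the middle or right section is tipped over (value of joint any of cards_middle, cards_right above 0.3 rad).
It fails at once if the box is dragged, tipped or lifted (distance of order_box from where it was at the start of the episode above 0.03 m or angle between order_box's own z axis and vertical above 0.15 rad).
It fails at once if something standing round the box is disturbed or picked up (distance of any of pen_grey, pen_white, counter_bell, ware_mill5, ramekin0 from where it was at the start of the episode above 0.025 m).
It also fails if it takes over 48 s, if anything falls off the work surface, if the arm or the gripper's body presses on something with over 40 N, if the wrist force passes 120 N, or if a joint passes its speed limit or range.

## Working session

There is one attempt and no reset: what is moved stays moved. The work goes in short steps, Python scripts to look and compute and a tool call to move; the robot and the scene stay as the last step left them, time stands still between calls to the robot, and variables do not carry over. Pictures are saved under pics/ and viewed, at most 10 in all, crops included, and the job is handed in when it is done.

Besides the shell and the picture viewer there is one more tool, called after "Emit:" by a JSON object that holds its "method" and its "body", one argument or row to a line. play_rows: Moves the arm, as the interface text tells. Shifts and turns lie within -1 to 1; 1 stands for 0.02 m of shift or 0.12 rad of turn. Its arguments: {"type":"object","properties":{"series":{"type":"array","items":{"type":"object","properties":{"rx":{"type":"number","minimum":-1,"maximum":1},"ry":{"type":"number","minimum":-1,"maximum":1},"rz":{"type":"number","minimum":-1,"maximum":1},"dx":{"type":"number","minimum":-1,"maximum":1},"dy":{"type":"number","minimum":-1,"maximum":1},"dz":{"type":"number","minimum":-1,"maximum":1},"hand":{"type":"number"}}}},"squeeze":{"type":"number"}},"required":["series"]}

```bash
mkdir -p pics
cat > h.py <<'E'
import numpy as np, cv2
from rig import bot
def cloud(c):
    v,u=np.mgrid[0:480,0:640]; z=c["depth"].astype(float)
    P=np.stack([(u-c["cx"])/c["fx"]*z,(v-c["cy"])/c["fy"]*z,z],-1)
    R=cv2.Rodrigues(np.array(c["rvec"],float))[0]
    W=(P-np.array(c["tvec"]).ravel())@R
    W[z==0]=np.nan
    return W
E
python3 - <<'E'
from h import *
for n in("top","side"):
    c=bot.read_camera(n); np.savez(f"{n}0.npz",**c); cv2.imwrite(f"pics/{n}0.png",c["frame"][:,:,::-1])
    R=cv2.Rodrigues(np.array(c["rvec"],float))[0]; print(n,-R.T@np.array(c["tvec"]).ravel(),R[2],c["fx"])
s=bot.state(); print(s)
E
```

```text
top [ 388.50024187 -203.03620938  978.78337073] [ 0.10933892  0.01086463 -0.99394515] 524.8506486239144
side [320.90808032 739.49362341 630.11637936] [ 0.14362396 -0.85183425 -0.5037366 ] 543.0854324310748
{'clock': 0.1, 'q': array([-7.36255849e+01,  1.38270938e+01,  2.22741311e-01,  7.65009410e+01,
       -1.20070852e-04,  9.00003499e+01]), 'dq': array([-0.02265043, -0.06875842,  0.10602016,  0.01935927,  0.01177328,
       -0.09527947]), 'joint_efforts': array([-4.30181999e-04, -3.73138332e+01,  2.53009576e+01,  1.08617826e-02,
        3.45886212e-05, -1.74856132e-05]), 'tool_pos': array([ 140.80688893, -479.2128829 ,  241.51753235]), 'eef_rot': array([[ 9.59441676e-01,  2.81906721e-01, -5.20087380e-04],
       [ 2.81907201e-01, -9.59440057e-01,  1.76258946e-03],
       [-2.10685003e-06, -1.83771816e-03, -9.99998311e-01]]), 'contact_force': array([-0.79174014, -0.6913243 , -0.33193904]), 'ft_torque': array([-0.02801031,  0.00123557, -0.01160334]), 'finger_force': 0.0, 'opening': 1.0003928535053705}
```

View pics/top0.png

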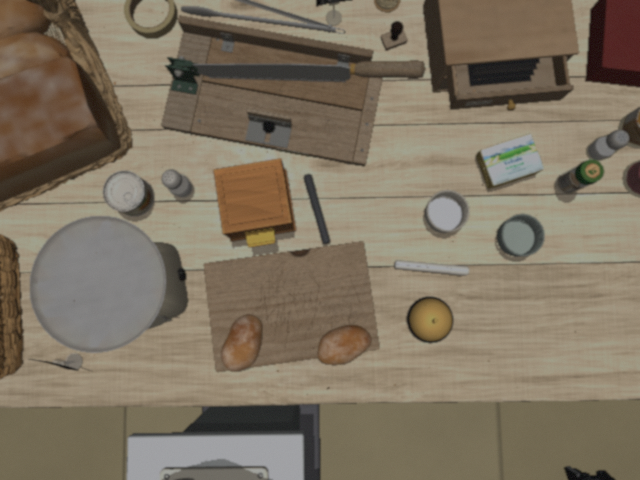

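View pics/side0.png

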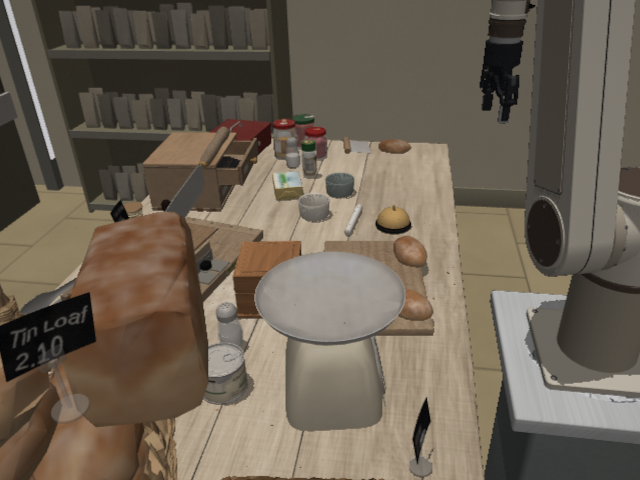

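The top view has the box lid at about (253,197) px, its brass lip at (261,238), the mill at (176,184) and the grey pen at (317,210). A cutting board lies in front of the box, and a kitchen scale with a large plate stands to its left.

Run:
```python
from h import *
c=np.load("top0.npz"); W=cloud(c); v,u=np.mgrid[0:480,0:640]
roi=(u>205)&(u<305)&(v>150)&(v<260)
m=roi&(abs(W[...,2]-92)<6); P=W[m]
print("lid z",np.median(P[:,2]),len(P))
r=cv2.minAreaRect(P[:,:2].astype(np.float32)); print(r, cv2.boxPoints(r))
hsv=cv2.cvtColor(c["frame"],cv2.COLOR_RGB2HSV)
print(hsv[238,261],hsv[200,250])
y=roi&(v>222)&(hsv[...,0]>20)&(hsv[...,0]<32)&(hsv[...,1]>150)
Q=W[y]; print("lip",len(Q),np.nanmedian(Q,0),np.nanmin(Q,0),np.nanmax(Q,0), u[y].min(),u[y].max(),v[y].min(),v[y].max())
for h in range(0,110,6): 
    k=Q[(Q[:,2]>=h)&(Q[:,2]<h+6)]
    if len(k): r=cv2.minAreaRect(k[:,:2].astype(np.float32)); print(h,len(k),r)
# neighbours
for n,(a,b) in dict(board=(300,300),board2=(290,262),scale=(100,280),mill=(176,184),pen=(317,210),wood=(270,130),bread=(345,345),bread2=(240,340)).items(): print(n,W[b,a].round())
s=W[(u>20)&(u<200)&(v>210)&(v<355)&(W[...,2]>60)]; print("scale",s.min(0),s.max(0))
s=W[(u>205)&(u<385)&(v>310)&(v<375)&(W[...,2]>25)]; print("bread",s.min(0),s.max(0))
```

```text
lid z 94.6841821271386 4442
((570.9671630859375, -80.53926086425781), (115.97063446044922, 120.46216583251953), 8.53963565826416) [[ 504.6808    -29.586382]
 [ 522.5686   -148.71303 ]
 [ 637.25354  -131.49214 ]
 [ 619.3657    -12.365494]]
[ 22 149 161] [ 14 147 137]
lip 49 [497.31168875 -90.31812261  61.95122342] [ 488.42097222 -113.66490183   40.21323493] [515.68324184 -65.74595956  65.47452584] 246 274 230 245
36 1 ((515.6832275390625, -113.248291015625), (0.0, 0.0), 0.0)
54 9 ((504.5709533691406, -84.06382751464844), (33.57366180419922, 17.778736114501953), 89.5951919555664)
60 39 ((501.9293212890625, -90.50534057617188), (23.283708572387695, 48.65568923950195), 5.939187049865723)
board [ 391. -158.   18.]
board2 [ 461. -140.   20.]
scale [426. 144. 171.]
mill [596.  53.  83.]
pen [ 557. -191.   17.]
wood [ 698. -109.   57.]
bread [ 312. -236.   53.]
bread2 [323. -54.  54.]
scale [318.41295841  36.82811166  60.03361807] [553.68553194 242.82182202 193.26866405]
bread [ 267.75871161 -285.83579489   25.91846055] [367.74367241 -16.96124232  58.07726158]
```

Box origin is (571,-80.5) with yaw 8.5°. The lip centre comes out at (502,-91), which agrees with the lip as measured. Next I close the gripper, align it, and move to the front of the box.

Emit:
{"method": "play_rows", "body": {
  "series": [
    {"rz": 0.57,"hand": 1},
    {"rz": 0.57,"hand": 1},
    {"dx": 0.9,"dy": -0.95,"hand": 1},
    {"dx": 0.9,"dy": -0.95,"hand": 1},
    {"dx": 0.9,"dy": -0.95,"hand": 1},
    {"dx": 0.9,"dy": -0.95,"hand": 1},
    {"dx": 0.9,"dy": -0.95,"hand": 1},
    {"dx": 0.9,"dy": -0.95,"hand": 1},
    {"dx": 0.9,"dy": -0.95,"hand": 1},
    {"dx": 0.9,"dy": -0.95,"hand": 1}
  ],
  "squeeze": 30
}}

```text
invalid input
```

Emit:
{"method": "play_rows", "body": {
  "series": [
    {"dx": 0.9,"dy": -0.95,"hand": 1},
    {"dx": 0.9,"dy": -0.95,"hand": 1},
    {"dx": 0.9,"dy": -0.95,"hand": 1},
    {"dx": 0.9,"dy": -0.95,"hand": 1},
    {"dx": 0.9,"dy": -0.95,"hand": 1},
    {"dx": 0.9,"dy": -0.95,"hand": 1},
    {"dx": 0.9,"dy": -0.95,"hand": 1},
    {"dx": 0.9,"dy": -0.95,"hand": 1},
    {"dx": 0.9,"dy": -0.95,"hand": 1},
    {"hand": 1}
  ]
}}

```text
invalid input
```

Emit:
{"method": "play_rows", "body": {
  "series": [
    {"ry": 1,"hand": 1},
    {"ry": 1,"hand": 1},
    {"ry": 1,"hand": 1},
    {"ry": 1,"hand": 1},
    {"ry": 1,"hand": 1},
    {"ry": 1,"hand": 1},
    {"ry": 1,"hand": 1},
    {"ry": 1,"hand": 1},
    {"hand": 1},
    {"hand": 1}
  ]
}}

```text
invalid input
```

```bash
cat >> h.py <<'E'
O=np.array([571,-80.5,0]); a=np.radians(8.54); B=np.array([[np.cos(a),np.sin(a),0],[-np.sin(a),np.cos(a),0],[0,0,1]])
def rep(target=None):
    s=bot.state(); R=np.array(s["eef_rot"]); p=B@(np.array(s["tool_pos"])-O)
    print("t",s["clock"],"box TCP",p.round(1),"tip",(p+11*B@R[:,2]).round(1),"top corner",(p+11*B@R[:,2]+11*B@R[:,0]).round(1),"F",s["contact_force"].round(2),"open",s["opening"]); print((B@R).round(3)); print(s["q"].round(1))
    if target is not None: print("tool units",(R.T@B.T@(np.array(target)-p)/20).round(2))
    return s,p,R
E
python3 -c "
from h import *
rep([-150,0,60])"
```

```text
t 0.1 box TCP [-484.6 -330.4  241.5] tip [-484.6 -330.4  230.5] top corner [-473.7 -328.9  230.5] F [-0.79 -0.69 -0.33] open 1.0003928535053705
[[ 0.991  0.136 -0.   ]
 [ 0.136 -0.991  0.002]
 [-0.    -0.002 -1.   ]]
[-73.6  13.8   0.2  76.5  -0.   90. ]
tool units [ 18.83 -14.07   9.1 ]
```

The calls were refused, probably because each row needs every field. I'll test that with one full row.

Emit:
{"method": "play_rows", "body": {
  "series": [
    {"dx": 0,"dy": 0,"dz": 0,"rx": 0,"ry": 0,"rz": 0.57,"hand": 1},
    {"dx": 0,"dy": 0,"dz": 0,"rx": 0,"ry": 0,"rz": 0.57,"hand": 1}
  ],
  "squeeze": 30
}}

```text
clock: 0.27
tool_pos: [140.9, -479.3, 241.7]
eef_rot: [[0.989, 0.145, -0.0], [0.145, -0.989, 0.001], [-0.0, -0.001, -1.0]]
contact_force: [0.2, -0.7, 0.1]
opening: 0.753
finger_force: 0.0
```

Emit:
{"method": "play_rows", "body": {
  "series": [
    {"dx": 0.9,"dy": -0.95,"dz": 0,"rx": 0,"ry": 0,"rz": 0,"hand": 1},
    {"dx": 0.9,"dy": -0.95,"dz": 0,"rx": 0,"ry": 0,"rz": 0,"hand": 1},
    {"dx": 0.9,"dy": -0.95,"dz": 0,"rx": 0,"ry": 0,"rz": 0,"hand": 1},
    {"dx": 0.9,"dy": -0.95,"dz": 0,"rx": 0,"ry": 0,"rz": 0,"hand": 1},
    {"dx": 0.9,"dy": -0.95,"dz": 0,"rx": 0,"ry": 0,"rz": 0,"hand": 1},
    {"dx": 0.9,"dy": -0.95,"dz": 0,"rx": 0,"ry": 0,"rz": 0,"hand": 1},
    {"dx": 0.9,"dy": -0.95,"dz": 0,"rx": 0,"ry": 0,"rz": 0,"hand": 1},
    {"dx": 0.9,"dy": -0.95,"dz": 0,"rx": 0,"ry": 0,"rz": 0,"hand": 1},
    {"dx": 0.9,"dy": -0.95,"dz": 0,"rx": 0,"ry": 0,"rz": 0,"hand": 1},
    {"dx": 0.9,"dy": -0.95,"dz": 0,"rx": 0,"ry": 0,"rz": 0,"hand": 1}
  ],
  "squeeze": 30
}}

```text
clock: 1.1
tool_pos: [291.0, -263.8, 242.0]
eef_rot: [[0.989, 0.148, -0.0], [0.148, -0.989, 0.0], [-0.0, -0.001, -1.0]]
contact_force: [-0.3, 0.1, -0.3]
opening: 0.001
finger_force: 0.0
```

Emit:
{"method": "play_rows", "body": {
  "series": [
    {"dx": 0.9,"dy": -0.95,"dz": 0,"rx": 0,"ry": 0,"rz": 0,"hand": 1},
    {"dx": 0.9,"dy": -0.95,"dz": 0,"rx": 0,"ry": 0,"rz": 0,"hand": 1},
    {"dx": 0.9,"dy": -0.95,"dz": 0,"rx": 0,"ry": 0,"rz": 0,"hand": 1},
    {"dx": 0.9,"dy": -0.95,"dz": 0,"rx": 0,"ry": 0,"rz": 0,"hand": 1},
    {"dx": 0.9,"dy": -0.95,"dz": 0,"rx": 0,"ry": 0,"rz": 0,"hand": 1},
    {"dx": 0.9,"dy": -0.95,"dz": 0,"rx": 0,"ry": 0,"rz": 0,"hand": 1},
    {"dx": 0.9,"dy": -0.95,"dz": 0,"rx": 0,"ry": 0,"rz": 0,"hand": 1},
    {"dx": 0,"dy": 0,"dz": 0,"rx": 0,"ry": 0,"rz": 0,"hand": 1}
  ],
  "squeeze": 30
}}

```text
clock: 1.77
tool_pos: [397.4, -112.0, 242.0]
eef_rot: [[0.988, 0.153, 0.001], [0.153, -0.988, 0.002], [0.001, -0.001, -1.0]]
contact_force: [-0.3, -0.2, 0.8]
opening: 0.002
finger_force: 0.0
```

Emit:
{"method": "play_rows", "body": {
  "series": [
    {"dx": 0,"dy": 0,"dz": 0,"rx": 0,"ry": 1,"rz": 0,"hand": 1},
    {"dx": 0,"dy": 0,"dz": 0,"rx": 0,"ry": 1,"rz": 0,"hand": 1},
    {"dx": 0,"dy": 0,"dz": 0,"rx": 0,"ry": 1,"rz": 0,"hand": 1},
    {"dx": 0,"dy": 0,"dz": 0,"rx": 0,"ry": 1,"rz": 0,"hand": 1},
    {"dx": 0,"dy": 0,"dz": 0,"rx": 0,"ry": 1,"rz": 0,"hand": 1},
    {"dx": 0,"dy": 0,"dz": 0,"rx": 0,"ry": 1,"rz": 0,"hand": 1},
    {"dx": 0,"dy": 0,"dz": 0,"rx": 0,"ry": 1,"rz": 0,"hand": 1},
    {"dx": 0,"dy": 0,"dz": 0,"rx": 0,"ry": 1,"rz": 0,"hand": 1},
    {"dx": 0,"dy": 0,"dz": 0,"rx": 0,"ry": 0,"rz": 0,"hand": 1},
    {"dx": 0,"dy": 0,"dz": 0,"rx": 0,"ry": 0,"rz": 0,"hand": 1}
  ],
  "squeeze": 30
}}

```text
clock: 2.6
tool_pos: [393.3, -114.7, 239.4]
eef_rot: [[0.573, 0.144, 0.807], [0.08, -0.989, 0.12], [0.816, -0.004, -0.578]]
contact_force: [0.0, -0.8, 0.8]
opening: -0.002
finger_force: 0.0
```

```bash
python3 -c "
from h import *
rep([-130,0,36])"
```

```text
t 2.6 box TCP [-180.9   -7.4  239.4] tip [-171.9   -7.4  233. ] top corner [-165.5   -7.5  242. ] F [ 0.02 -0.78  0.76] open -0.0018708686826792889
[[ 0.578 -0.004  0.816]
 [-0.006 -1.    -0.001]
 [ 0.816 -0.004 -0.578]]
[-43.6 -20.8 -55.6  14.3  40.1 143.7]
tool units [-6.83 -0.34  7.95]
```

Emit:
{"method": "play_rows", "body": {
  "series": [
    {"dx": -0.75,"dy": -0.04,"dz": 0.88,"rx": 0,"ry": 0,"rz": 0,"hand": 1},
    {"dx": -0.75,"dy": -0.04,"dz": 0.88,"rx": 0,"ry": 0,"rz": 0,"hand": 1},
    {"dx": -0.75,"dy": -0.04,"dz": 0.88,"rx": 0,"ry": 0,"rz": 0,"hand": 1},
    {"dx": -0.75,"dy": -0.04,"dz": 0.88,"rx": 0,"ry": 0,"rz": 0,"hand": 1},
    {"dx": -0.75,"dy": -0.04,"dz": 0.88,"rx": 0,"ry": 0,"rz": 0,"hand": 1},
    {"dx": -0.75,"dy": -0.04,"dz": 0.88,"rx": 0,"ry": 0,"rz": 0,"hand": 1},
    {"dx": -0.75,"dy": -0.04,"dz": 0.88,"rx": 0,"ry": 0,"rz": 0,"hand": 1},
    {"dx": 0,"dy": 0,"dz": 0,"rx": 0,"ry": 0,"rz": 0,"hand": 1},
    {"dx": 0,"dy": 0,"dz": 0,"rx": 0,"ry": 0,"rz": 0,"hand": 1}
  ],
  "squeeze": 30
}}

```text
clock: 3.35
tool_pos: [453.0, -127.4, 107.3]
eef_rot: [[0.594, 0.173, 0.785], [0.09, -0.985, 0.149], [0.799, -0.018, -0.601]]
contact_force: [-0.4, 0.5, -0.5]
opening: 0.001
finger_force: 0.0
```

```bash
python3 -c "
from h import *
rep([-130,0,36])
c=bot.read_camera('side'); cv2.imwrite('pics/s1.png',c['frame'][:,:,::-1])"
```

```text
t 3.35 box TCP [-123.7  -28.9  107.3] tip [-114.9  -28.6  100.7] top corner [-108.3  -28.5  109.5] F [-0.37  0.51 -0.48] open 0.0014362693998346665
[[ 0.601  0.025  0.799]
 [ 0.001 -1.     0.03 ]
 [ 0.799 -0.018 -0.601]]
[-37.4   9.5 -61.9 -22.9  36.6 147.4]
tool units [-3.04 -1.39  1.94]
```

View pics/s1.png

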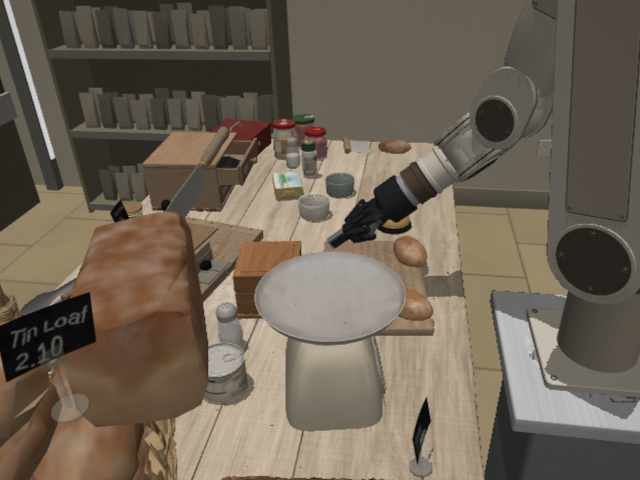

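The picture shows the closed hand at (345,235) px, above and in front of the box. Joint 3 is at its limit, so I'll pitch the tool more steeply (about 45°) and come down in front of the lip.

Emit:
{"method": "play_rows", "body": {
  "series": [
    {"dx": 0,"dy": -0.7,"dz": 0,"rx": 0,"ry": -0.6,"rz": 0,"hand": 1},
    {"dx": 0,"dy": -0.7,"dz": 0,"rx": 0,"ry": -0.6,"rz": 0,"hand": 1},
    {"dx": -0.47,"dy": 0,"dz": 0.72,"rx": 0,"ry": 0,"rz": 0,"hand": 1},
    {"dx": -0.47,"dy": 0,"dz": 0.72,"rx": 0,"ry": 0,"rz": 0,"hand": 1},
    {"dx": 0,"dy": 0,"dz": 0,"rx": 0,"ry": 0,"rz": 0,"hand": 1},
    {"dx": 0,"dy": 0,"dz": 0,"rx": 0,"ry": 0,"rz": 0,"hand": 1}
  ],
  "squeeze": 30
}}

```text
clock: 3.9
tool_pos: [453.1, -97.4, 76.0]
eef_rot: [[0.699, 0.172, 0.694], [0.111, -0.985, 0.133], [0.707, -0.016, -0.707]]
contact_force: [-0.9, 0.2, -0.0]
opening: 0.002
finger_force: 0.0
```

```bash
python3 -c "
from h import *
rep([-108,0,40])"
```

```text
t 3.9 box TCP [-119.1    0.8   76. ] tip [-111.3    1.1   68.2] top corner [-103.5    1.2   76. ] F [-0.89  0.25 -0.  ] open 0.0021620403936610413
[[ 0.707  0.024  0.706]
 [ 0.006 -1.     0.028]
 [ 0.707 -0.016 -0.707]]
[-28.6   9.3 -60.5 -17.4  26.6 151.1]
tool units [-0.88  0.08  1.66]
```

Emit:
{"method": "play_rows", "body": {
  "series": [
    {"dx": -0.36,"dy": 0,"dz": 0.58,"rx": 0,"ry": 0,"rz": 0,"hand": 1},
    {"dx": -0.36,"dy": 0.04,"dz": 0.58,"rx": 0,"ry": 0,"rz": 0,"hand": 1},
    {"dx": -0.36,"dy": 0,"dz": 0.58,"rx": 0,"ry": 0,"rz": 0,"hand": 1},
    {"dx": 0,"dy": 0,"dz": 0,"rx": 0,"ry": 0,"rz": 0,"hand": 1},
    {"dx": 0,"dy": 0,"dz": 0,"rx": 0,"ry": 0,"rz": 0,"hand": 1}
  ],
  "squeeze": 30
}}

```text
clock: 4.32
tool_pos: [462.0, -96.3, 35.2]
eef_rot: [[0.7, 0.171, 0.693], [0.109, -0.985, 0.133], [0.706, -0.017, -0.708]]
contact_force: [-0.2, 0.4, -0.6]
opening: 0.003
finger_force: 0.0
```

```bash
python3 -c "
from h import *
rep([-82,0,32])
s=bot.state();R=np.array(s['eef_rot']);p=np.array(s['tool_pos'])
c=bot.read_camera('wrist'); np.savez('w1.npz',R=R,p=p,**c);cv2.imwrite('pics/w1.png',c['frame'][:,:,::-1])"
```

```text
t 4.3167 box TCP [-110.2    0.6   35.2] tip [-102.4    0.9   27.4] top corner [-94.6   0.9  35.2] F [-0.16  0.43 -0.6 ] open 0.0033589353189989947
[[ 0.708  0.023  0.705]
 [ 0.004 -1.     0.028]
 [ 0.706 -0.017 -0.708]]
[-27.5  18.9 -62.  -28.9  26.  152.1]
tool units [0.88 0.06 1.11]
```

View pics/w1.png

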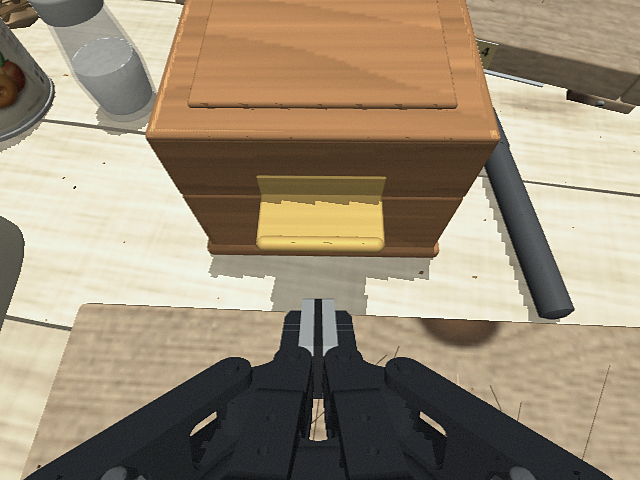

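The wrist view has the lip centred at (321,213) px and the closed fingertips at (318,300), in line with it. I'll insert under the lip.

Emit:
{"method": "play_rows", "body": {
  "series": [
    {"dx": 0.29,"dy": 0,"dz": 0.37,"rx": 0,"ry": 0,"rz": 0,"hand": 1},
    {"dx": 0.29,"dy": 0,"dz": 0.37,"rx": 0,"ry": 0,"rz": 0,"hand": 1},
    {"dx": 0.29,"dy": 0,"dz": 0.37,"rx": 0,"ry": 0,"rz": 0,"hand": 1},
    {"dx": 0,"dy": 0,"dz": 0,"rx": 0,"ry": 0,"rz": 0,"hand": 1},
    {"dx": 0.31,"dy": 0,"dz": -0.43,"rx": 0,"ry": 0,"rz": 0,"hand": 1},
    {"dx": 0.35,"dy": 0,"dz": -0.4,"rx": 0,"ry": 0,"rz": 0,"hand": 1},
    {"dx": 0,"dy": 0,"dz": 0,"rx": 0,"ry": 0,"rz": 0,"hand": 1}
  ],
  "squeeze": 30
}}

```text
clock: 4.95
tool_pos: [487.8, -91.8, 53.7]
eef_rot: [[0.699, 0.172, 0.695], [0.11, -0.985, 0.133], [0.707, -0.016, -0.707]]
contact_force: [-0.7, 0.4, -1.4]
opening: -0.003
finger_force: 0.6
```

```bash
python3 -c "
from h import *
rep([-82,0,53])"
```

```text
t 4.95 box TCP [-84.    1.1  53.7] tip [-76.2   1.5  45.9] top corner [-68.4   1.5  53.7] F [-0.73  0.38 -1.44] open -0.0025065987374164
[[ 0.707  0.024  0.707]
 [ 0.005 -1.     0.028]
 [ 0.707 -0.016 -0.707]]
[-24.7  16.2 -58.4 -23.8  24.2 154.6]
tool units [0.05 0.06 0.09]
```

There is light contact under the lip. I'll carry on along the arc.

Emit:
{"method": "play_rows", "body": {
  "series": [
    {"dx": 0.39,"dy": 0,"dz": -0.35,"rx": 0,"ry": 0,"rz": 0,"hand": 1},
    {"dx": 0.42,"dy": 0,"dz": -0.32,"rx": 0,"ry": 0,"rz": 0,"hand": 1},
    {"dx": 0.44,"dy": 0,"dz": -0.3,"rx": 0,"ry": 0,"rz": 0,"hand": 1},
    {"dx": 0.47,"dy": 0,"dz": -0.26,"rx": 0,"ry": 0,"rz": 0,"hand": 1},
    {"dx": 0.49,"dy": 0,"dz": -0.22,"rx": 0,"ry": 0,"rz": 0,"hand": 1},
    {"dx": 0.5,"dy": 0,"dz": -0.17,"rx": 0,"ry": 0,"rz": 0,"hand": 1},
    {"dx": 0,"dy": 0,"dz": 0,"rx": 0,"ry": 0,"rz": 0,"hand": 1}
  ],
  "squeeze": 30
}}

```text
clock: 5.53
tool_pos: [504.8, -90.7, 115.9]
eef_rot: [[0.696, 0.172, 0.697], [0.111, -0.985, 0.132], [0.709, -0.014, -0.705]]
contact_force: [0.2, -0.4, 0.4]
opening: -0.001
finger_force: 0.2
```

```bash
python3 -c "
from h import *
rep([-65,0,110])
s=bot.state()
c=bot.read_camera('wrist');cv2.imwrite('pics/w2.png',c['frame'][:,:,::-1])"
```

```text
t 5.5333 box TCP [-67.   -0.3 115.9] tip [-59.2   0.  108.1] top corner [-5.150e+01  1.000e-01  1.159e+02] F [ 0.24 -0.39  0.37] open -0.0011815988697358502
[[ 0.705  0.024  0.709]
 [ 0.007 -1.     0.027]
 [ 0.709 -0.014 -0.705]]
[-23.2   6.3 -52.7  -8.8  23.3 155.8]
tool units [-0.14 -0.01  0.28]
```

View pics/w2.png

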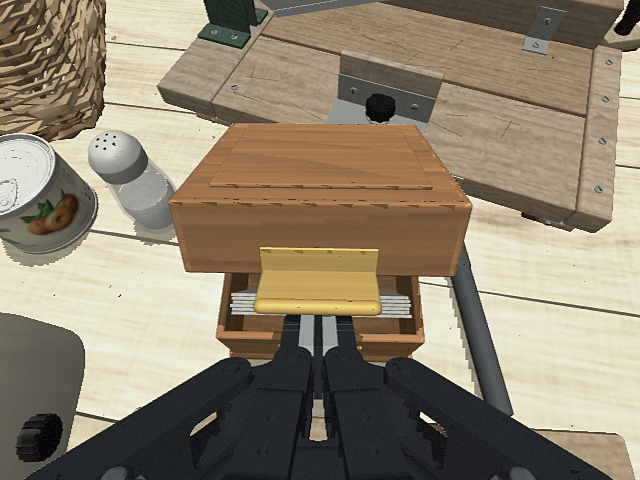

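The lid is up about 30° and riding on the fingertips, with the lip edge at (318,305) px. I'll continue.

Emit:
{"method": "play_rows", "body": {
  "series": [
    {"dx": 0.52,"dy": 0,"dz": -0.13,"rx": 0,"ry": 0,"rz": 0,"hand": 1},
    {"dx": 0.53,"dy": 0,"dz": -0.08,"rx": 0,"ry": 0,"rz": 0,"hand": 1},
    {"dx": 0.53,"dy": 0,"dz": -0.03,"rx": 0,"ry": 0,"rz": 0,"hand": 1},
    {"dx": 0.53,"dy": 0,"dz": 0.02,"rx": 0,"ry": 0,"rz": 0,"hand": 1},
    {"dx": 0.53,"dy": 0,"dz": 0.08,"rx": 0,"ry": 0,"rz": 0,"hand": 1},
    {"dx": 0.52,"dy": 0,"dz": 0.13,"rx": 0,"ry": 0,"rz": 0,"hand": 1},
    {"dx": 0.5,"dy": 0,"dz": 0.17,"rx": 0,"ry": 0,"rz": 0,"hand": 1},
    {"dx": 0,"dy": 0,"dz": 0,"rx": 0,"ry": 0,"rz": 0,"hand": 1}
  ],
  "squeeze": 30
}}

```text
clock: 6.25
tool_pos: [559.2, -82.1, 165.3]
eef_rot: [[0.696, 0.172, 0.697], [0.111, -0.985, 0.132], [0.709, -0.015, -0.705]]
contact_force: [-0.2, -0.1, -0.2]
opening: -0.001
finger_force: 0.0
```

```bash
python3 -c "
from h import *
rep([20,0,175])"
```

```text
t 6.25 box TCP [-11.9   0.2 165.3] tip [ -4.1   0.5 157.5] top corner [  3.6   0.6 165.3] F [-0.17 -0.07 -0.19] open -0.0013987649040439248
[[ 0.705  0.024  0.709]
 [ 0.007 -1.     0.027]
 [ 0.709 -0.015 -0.705]]
[-18.8   4.6 -43.2   1.   20.5 159.4]
tool units [1.47 0.04 0.79]
```

Emit:
{"method": "play_rows", "body": {
  "series": [
    {"dx": 0.5,"dy": 0,"dz": 0.2,"rx": 0,"ry": 0,"rz": 0,"hand": 1},
    {"dx": 0.48,"dy": 0,"dz": 0.24,"rx": 0,"ry": 0,"rz": 0,"hand": 1},
    {"dx": 0.45,"dy": 0,"dz": 0.28,"rx": 0,"ry": 0,"rz": 0,"hand": 1},
    {"dx": 0.42,"dy": 0,"dz": 0.32,"rx": 0,"ry": 0,"rz": 0,"hand": 1},
    {"dx": 0,"dy": 0,"dz": 0,"rx": 0,"ry": 0,"rz": 0,"hand": 1},
    {"dx": 0,"dy": 0,"dz": 0,"rx": 0,"ry": 0,"rz": 0,"hand": 1},
    {"dx": 0,"dy": 0,"dz": 0,"rx": 0,"ry": 0,"rz": 0,"hand": 1}
  ],
  "squeeze": 30
}}

```text
clock: 6.83
tool_pos: [596.1, -74.9, 173.8]
eef_rot: [[0.7, 0.171, 0.693], [0.109, -0.985, 0.133], [0.705, -0.017, -0.709]]
contact_force: [-1.6, -0.6, -0.7]
opening: -0.002
finger_force: 0.0
```

```bash
python3 -c "
from h import *
rep([20,0,175])
s=bot.state()
c=bot.read_camera('wrist');cv2.imwrite('pics/w3.png',c['frame'][:,:,::-1])"
```

```text
t 6.8333 box TCP [ 25.7   1.8 173.8] tip [ 33.4   2.1 166. ] top corner [ 41.2   2.2 173.8] F [-1.56 -0.63 -0.74] open -0.0018969417918550376
[[ 0.709  0.023  0.705]
 [ 0.004 -1.     0.028]
 [ 0.705 -0.017 -0.709]]
[-16.1   7.2 -38.2   3.   18.7 161.6]
tool units [-0.16  0.08 -0.24]
```

View pics/w3.png

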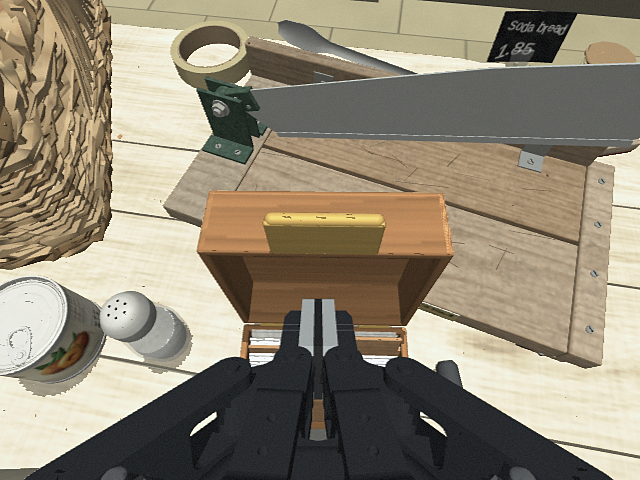

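The lid has gone right over: the lip faces up at (322,215) px and the hollow faces the robot. I'll back off, steepen the pitch and check.

Emit:
{"method": "play_rows", "body": {
  "series": [
    {"dx": -0.17,"dy": 0,"dz": -0.7,"rx": 0,"ry": 0,"rz": 0,"hand": 1},
    {"dx": -0.17,"dy": 0,"dz": -0.7,"rx": 0,"ry": 0,"rz": 0,"hand": 1},
    {"dx": -0.17,"dy": 0,"dz": -0.7,"rx": 0,"ry": 0,"rz": 0,"hand": 1},
    {"dx": -0.17,"dy": 0,"dz": -0.7,"rx": 0,"ry": 0,"rz": 0,"hand": 1},
    {"dx": 0,"dy": -0.6,"dz": 0,"rx": 0,"ry": -0.75,"rz": 0,"hand": 1},
    {"dx": 0,"dy": -0.6,"dz": 0,"rx": 0,"ry": -0.75,"rz": 0,"hand": 1},
    {"dx": 0,"dy": -0.6,"dz": 0,"rx": 0,"ry": -0.75,"rz": 0,"hand": 1},
    {"dx": 0,"dy": 0,"dz": 0,"rx": 0,"ry": 0,"rz": 0,"hand": 1},
    {"dx": 0,"dy": 0,"dz": 0,"rx": 0,"ry": 0,"rz": 0,"hand": 1},
    {"dx": 0,"dy": 0,"dz": 0,"rx": 0,"ry": 0,"rz": 0,"hand": 1}
  ],
  "squeeze": 30
}}

```text
clock: 7.72
tool_pos: [541.3, -48.7, 204.1]
eef_rot: [[0.859, 0.171, 0.482], [0.141, -0.985, 0.099], [0.492, -0.017, -0.871]]
contact_force: [-0.9, -0.4, 0.9]
opening: 0.002
finger_force: 0.0
```

```bash
cat > look.py <<'E'
from h import *
import sys
s,p,R=rep([30,38,130])
c=bot.read_camera('wrist');cv2.imwrite(f'pics/{sys.argv[1]}.png',c['frame'][:,:,::-1])
v,u=np.mgrid[0:480,0:640]; z=c['depth'].astype(float)
P=np.stack([(u-c['cx'])/c['fx']*z,(v-c['cy'])/c['fy']*z,z,np.ones_like(z)],-1)@np.array(c['hand_eye']).T
W=(P[...,:3]@R.T+np.array(s['tool_pos'])-O)@B.T; W[z==0]=np.nan
np.save(sys.argv[1]+'.npy',W)
E
python3 look.py w4
```

```text
t 7.7167 box TCP [-24.7  35.9 204.1] tip [-19.3  36.1 194.6] top corner [ -9.7  36.3 200. ] F [-0.87 -0.36  0.85] open 0.002461066524800474
[[ 0.871  0.023  0.491]
 [ 0.011 -1.     0.026]
 [ 0.492 -0.017 -0.871]]
[-11.    1.8 -27.6  33.   10.9 162.1]
tool units [0.56 0.02 4.57]
```

View pics/w4.png

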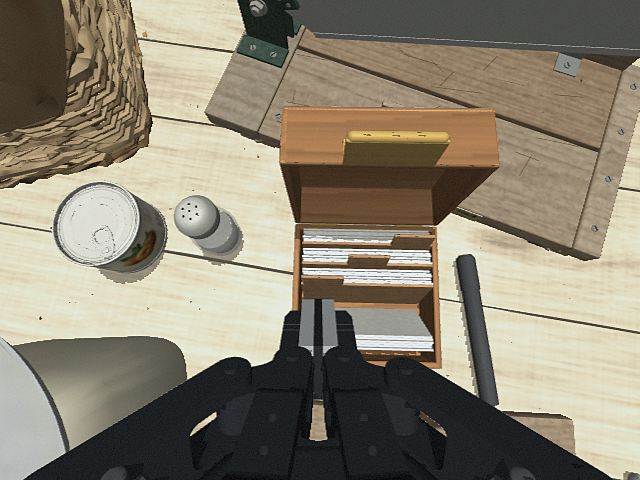

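The lid stays open with the hand clear of it. The left tab is at about (322,281) px, the middle tab at (369,260) and the right tab at (413,242). I'll check these against depth.

```bash
python3 -c "
import numpy as np
W=np.load('w4.npy')
for n,(u,v) in dict(left=(322,278),left2=(335,278),leftcards=(380,283),mid=(368,256),right=(412,238),lidrim=(390,165),lip=(395,133)).items(): print(n,W[v,u].round(1))
for v in range(240,296,3): print(v,W[v,315].round(1),W[v,330].round(1))
"
```

```text
left [ 8.8 36.1 79.8]
left2 [ 8.9 26.3 80.2]
leftcards [  7.2 -10.   63.9]
mid [26.1  1.5 81. ]
right [ 41.3 -32.9  77.8]
lidrim [ 6.260e+01 -1.000e-01  1.697e+02]
lip [ 67.3   2.2 196.7]
240 [41.2 42.6 62.7] [41.4 30.3 62.9]
243 [38.6 42.5 63.7] [38.6 30.3 64.9]
246 [37.1 42.6 58. ] [37.1 30.2 59.2]
249 [34.2 42.5 60.2] [34.6 30.1 59.1]
252 [31.9 42.4 59.2] [31.9 30.1 60.2]
255 [29.3 42.4 59.9] [29.4 30.1 60.3]
258 [26.6 42.3 61.4] [27.  30.  59.9]
261 [23.9 42.2 62.7] [24.3 30.  62. ]
264 [21.5 42.1 62.3] [21.7 30.  62.7]
267 [19.9 42.2 55.8] [20.1 29.9 56.1]
270 [17.  42.1 59. ] [17.3 29.8 58.4]
273 [14.3 42.  61.3] [nan nan nan]
276 [10.1 41.4 80.7] [10.2 30.1 81.6]
279 [ 7.9 41.4 79.4] [ 8.1 30.  79.8]
282 [ 6.3 41.5 71.5] [ 6.4 29.9 73.3]
285 [ 4.7 41.8 60.6] [ 4.7 29.7 64.4]
288 [ 2.8 41.9 53.2] [ 3.  29.5 53.6]
291 [ 0.8 42.1 43.8] [ 1.1 29.4 44.9]
294 [-1.2 42.3 33.2] [-1.  29.2 35.5]
```

Emit:
{"method": "play_rows", "body": {
  "series": [
    {"dx": 0.11,"dy": -0.02,"dz": 0.91,"rx": 0,"ry": 0,"rz": 0,"hand": 1},
    {"dx": 0.11,"dy": -0.02,"dz": 0.91,"rx": 0,"ry": 0,"rz": 0,"hand": 1},
    {"dx": 0.11,"dy": 0,"dz": 0.91,"rx": 0,"ry": 0,"rz": 0,"hand": 1},
    {"dx": 0.11,"dy": 0,"dz": 0.91,"rx": 0,"ry": 0,"rz": 0,"hand": 1},
    {"dx": 0.11,"dy": 0,"dz": 0.91,"rx": 0,"ry": 0,"rz": 0,"hand": 1},
    {"dx": 0,"dy": 0,"dz": 0,"rx": 0,"ry": 0,"rz": 0,"hand": 1},
    {"dx": -0.27,"dy": 0,"dz": 0.48,"rx": 0,"ry": 0,"rz": 0,"hand": 1},
    {"dx": -0.27,"dy": 0,"dz": 0.48,"rx": 0,"ry": 0,"rz": 0,"hand": 1},
    {"dx": 0,"dy": 0,"dz": 0,"rx": 0,"ry": 0,"rz": 0,"hand": 1},
    {"dx": 0,"dy": 0,"dz": 0,"rx": 0,"ry": 0,"rz": 0,"hand": 1}
  ],
  "squeeze": 30
}}

```text
clock: 8.6
tool_pos: [593.7, -37.4, 108.6]
eef_rot: [[0.86, 0.17, 0.48], [0.14, -0.985, 0.098], [0.49, -0.017, -0.871]]
contact_force: [-0.2, -0.4, 0.4]
opening: -0.004
finger_force: 0.0
```

```bash
python3 -c "
from h import *
rep([30,38,86])"
```

```text
t 8.6 box TCP [ 28.8  39.2 108.6] tip [34.2 39.5 99. ] top corner [ 43.8  39.6 104.4] F [-0.18 -0.36  0.44] open -0.00390885649892791
[[ 0.872  0.022  0.49 ]
 [ 0.011 -1.     0.026]
 [ 0.49  -0.017 -0.871]]
[ -8.3  14.4 -29.4  18.3   9.6 164.6]
tool units [-0.5   0.08  1.01]
```

Emit:
{"method": "play_rows", "body": {
  "series": [
    {"dx": -0.25,"dy": 0.04,"dz": 0.5,"rx": 0,"ry": 0,"rz": 0,"hand": 1},
    {"dx": -0.25,"dy": 0.04,"dz": 0.48,"rx": 0,"ry": 0,"rz": 0,"hand": 1},
    {"dx": 0,"dy": 0,"dz": 0,"rx": 0,"ry": 0,"rz": 0,"hand": 1},
    {"dx": -0.35,"dy": 0,"dz": -0.2,"rx": 0,"ry": 0,"rz": 0,"hand": 1},
    {"dx": -0.35,"dy": 0,"dz": -0.2,"rx": 0,"ry": 0,"rz": 0,"hand": 1},
    {"dx": -0.35,"dy": 0,"dz": -0.2,"rx": 0,"ry": 0,"rz": 0,"hand": 1},
    {"dx": 0,"dy": 0,"dz": 0,"rx": 0,"ry": 0,"rz": 0,"hand": 1}
  ],
  "squeeze": 30
}}

```text
clock: 9.18
tool_pos: [570.3, -42.4, 87.6]
eef_rot: [[0.86, 0.17, 0.481], [0.14, -0.985, 0.098], [0.491, -0.017, -0.871]]
contact_force: [-1.3, 1.1, 0.5]
opening: 0.003
finger_force: 0.0
```

```bash
python3 -c "
from h import *
rep([-12,38,86])"
```

```text
t 9.1833 box TCP [ 5.  37.8 87.6] tip [10.4 38.1 78. ] top corner [20.  38.2 83.4] F [-1.34  1.15  0.53] open 0.0028984121012274183
[[ 0.871  0.022  0.49 ]
 [ 0.011 -1.     0.026]
 [ 0.491 -0.017 -0.871]]
[ -9.4  14.3 -34.   14.   10.1 163.6]
tool units [-0.78 -0.03 -0.35]
```

Emit:
{"method": "play_rows", "body": {
  "series": [
    {"dx": -0.35,"dy": 0,"dz": -0.2,"rx": 0,"ry": 0,"rz": 0,"hand": 1},
    {"dx": -0.35,"dy": 0,"dz": -0.2,"rx": 0,"ry": 0,"rz": 0,"hand": 1},
    {"dx": -0.3,"dy": 0,"dz": -0.17,"rx": 0,"ry": 0,"rz": 0,"hand": 1},
    {"dx": 0,"dy": 0,"dz": 0,"rx": 0,"ry": 0,"rz": 0,"hand": 1},
    {"dx": 0,"dy": 0,"dz": 0,"rx": 0,"ry": 0,"rz": 0,"hand": 1},
    {"dx": 0.3,"dy": 0,"dz": 0.15,"rx": 0,"ry": 0,"rz": 0,"hand": 1},
    {"dx": 0.3,"dy": 0,"dz": -0.5,"rx": 0,"ry": 0,"rz": 0,"hand": 1},
    {"dx": 0.3,"dy": 0,"dz": -0.8,"rx": 0,"ry": 0,"rz": 0,"hand": 1},
    {"dx": 0.2,"dy": 0,"dz": -1,"rx": 0,"ry": 0,"rz": 0,"hand": 1},
    {"dx": 0,"dy": 0,"dz": -1,"rx": 0,"ry": 0,"rz": 0,"hand": 1}
  ],
  "squeeze": 30
}}

```text
clock: 10.02
tool_pos: [540.0, -49.0, 154.6]
eef_rot: [[0.858, 0.172, 0.483], [0.142, -0.985, 0.099], [0.493, -0.016, -0.87]]
contact_force: [-0.4, -1.1, -0.4]
opening: 0.002
finger_force: 0.0
```

Emit:
{"method": "play_rows", "body": {
  "series": [
    {"dx": 0,"dy": 0,"dz": -1,"rx": 0,"ry": 0,"rz": 0,"hand": 1},
    {"dx": 0,"dy": 0,"dz": -1,"rx": 0,"ry": 0,"rz": 0,"hand": 1},
    {"dx": 0,"dy": 0,"dz": 0,"rx": 0,"ry": 0,"rz": 0,"hand": 1},
    {"dx": 0,"dy": 0,"dz": 0,"rx": 0,"ry": 0,"rz": 0,"hand": 1}
  ],
  "squeeze": 30
}}

```text
clock: 10.35
tool_pos: [520.6, -53.3, 189.8]
eef_rot: [[0.857, 0.171, 0.485], [0.141, -0.985, 0.098], [0.495, -0.015, -0.869]]
contact_force: [1.0, -1.0, 0.7]
opening: 0.005
finger_force: 0.0
```

```bash
python3 look.py w5
```

```text
t 10.35 box TCP [-45.8  34.3 189.8] tip [-40.4  34.6 180.2] top corner [-30.8  34.8 185.7] F [ 1.03 -1.05  0.72] open 0.004846301988800889
[[ 0.869  0.023  0.495]
 [ 0.012 -1.     0.025]
 [ 0.495 -0.015 -0.869]]
[-12.2   0.5 -31.5  30.5  11.4 161. ]
tool units [ 1.82 -0.05  4.48]
```

View pics/w5.png

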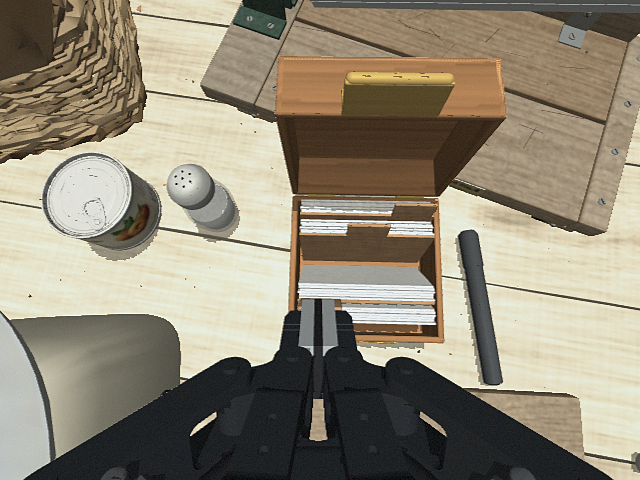

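The left section now lies forward, with its card tops at about (370,290) px. The middle and right tabs at (368,230) and (413,211) still lean back, and the lid is open. One quick check by depth before handing in.

```bash
python3 -c "
import numpy as np
W=np.load('w5.npy')
for n,(u,v) in dict(mid=(368,225),right=(412,206),lidrim=(390,116),lip=(395,75)).items(): print(n,W[v,u].round(1))
for v in range(225,320,5): print(v,W[v,380].round(1))
"
```

```text
mid [26.3  1.3 80.4]
right [ 41.7 -31.4  79.4]
lidrim [ 62.5   0.5 169.5]
lip [ 66.9   3.  196.5]
225 [26.3 -7.3 81.2]
230 [24.  -8.3 74.8]
235 [22.1 -9.6 65.6]
240 [ 20.  -11.   56.5]
245 [ 18.  -12.5  46.1]
250 [ 15.6 -14.1  35.7]
255 [ 13.  -15.7  25. ]
260 [ 10.4 -17.5  12.8]
265 [  6.3 -18.    8.9]
270 [  0.2 -16.   22.1]
275 [ -5.7 -13.7  36.8]
280 [-11.1 -11.7  49.6]
285 [-15.8 -10.3  59.2]
290 [-19.6 -10.1  59.9]
295 [-23.3 -10.4  57.9]
300 [-27.2 -10.2  58.7]
305 [-30.9 -10.7  55.6]
310 [-34.7 -10.1  59.5]
315 [-38.4  -9.9  60.6]
```

The left section leans about 0.4 rad forward of upright, so its joint is near 0.6. The middle and right tabs, the lid and the box are where they were.

```bash
python3 -c "
from rig import bot
print(bot.job_done())"
```

```text
the job is handed in; nothing more can be done
None
```

I handed the job in at about 10 s on the robot's clock: the lid is open by itself, the left section is tipped forward and the other two still lean back. The last depth check showed no shift in the box; I didn't measure the things standing round it afterwards, and the hand-in returned no verdict.

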